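Load a pallet electrode into the transport cassette and shut the gate

ROBOT

A 6-joint arm with a two-finger parallel gripper is mounted at the origin on a cart in front of the work surface, level with it; the furniture and walls round the work are solid. World frame = base frame: x ahead of the robot, y to its left, z up, the work surface at z = 0. Lengths are in m, angles in rad, forces in N, time in s.
With the tool pointing down it reaches from about 0.325 to 0.875 m from the base axis. Payload 4.4 kg.
Tool frame: the origin (TCP) lies between the finger pads; the fingertips stand 14 mm ahead of it and the grasp point (between the pads) lies 5 mm behind it (tip_reach is the distance from the TCP to the fingertips, in m); z points along the fingers, y is the line along which they close (so a half turn about z gives the same grasp; the last joint's range is limited). The gripper opens to 85 mm and grips with 20 to 120 N. Pads are 22 mm wide; open, the fingers measure 114 mm over their backs; the gripper's body (76 mm by 85 mm) begins 54 mm behind the grasp point. The pads swing forward as they close: fully open they stand 13 mm farther back than shut.
Start: joints at [1.185, 0.207, 1.542, -0, 1.393, -0.15], TCP at [0.134, 0.559, 0.212] pointing down, gripper open.
Joint ranges: [-2.73, 2.73], [-0.86, 2.22], [0.23, 2.46], [-1.11, 4.25], [0.08, 2.63], [-2.82, 2.82]. Speed limits (rad/s): [2.79, 2.79, 3.14, 3.14, 3.14, 3.14].

INTERFACE

Orientations are given as a unit quaternion [w, x, y, z].
In Python, from plant import observe, snapshot, camera_model, hand_in, tip_reach gives the robot as it stands.
- The arm moves only by the tool move_arm, never from a script. Its argument "plan" is a list that holds one entry, the list of rows, each a list of 7 numbers: the finger opening in mm, from 0 to 85.4, then the shift along the world's x, y, z in mm, then the turn, a rotation vector about the world's x, y, z in degrees. A call has 1 to 5 rows; each row shifts and turns the commanded pose from where the row before left it; what a row does not reach is not made up. A row lasts 1/8 s, in which the tool goes at most 62.5 mm and 10.7 degrees, less where a joint would pass 70% of its speed; a pose out of reach is approached as far as the arm can. A call is refused whole if a number of a shift passes 62.5 or a number of a turn 10.7, either way. A call with a gripper value outside its range is refused whole. The fingers move at their own pace and stop on an object; "squeeze" is the grip in N (left out, the last holds). Time passes only in rows, so rows that do not move let the fingers close. It gives the time, the measured TCP pose, the force, the opening and the grip force at its end, in the units of the state.
- observe(): the state, without advancing time (a new reading comes with each control period).
- snapshot(name): name is "scene" or "top"; returns the picture (384x512x3 uint8, red, green, blue); there is no depth.
- camera_model(name): a dict with "mtx" (3x3 intrinsics, pixels), "R" (3x3) and "t" (3): a world point X has camera coordinates R X + t. Camera axes: x right, y down, z forward; pixel columns grow to the right and rows downward; lengths in m; the calibration is good to about 2 mm. A picture is of the moment at which its call begins. camera_model takes no time and is no camera call.
- hand_in(): hands the job in; it is judged then, once.
The state is a dict: "clock": time; "joint_pos": joint angles; "qvel": joint speeds; "tau": joint torques, N m; "position": TCP position; "ee_rot": TCP orientation; "force": force on the tool from outside, world axes, zero at the start; "ft_torque": the same for the moment, N m; "opening": opening from 0.0 (shut) to 1.0 (fully open); "gripper_force": force on a finger pad.
Only numpy, scipy, OpenCV 4.12 (cv2) and the standard library are available. Lean on these libraries where they do the work, as an engineer would, in place of code of your own. Each camera call takes 0.05 s, during which the arm holds its last target. There are 200 camera calls.

TASK

Load the finned graphite electrode that stands on the granite into the open lane of the aluminium transport cassette: slide it upright in at the open front, under the two retaining lips, fully home behind the electrode that is already there. Then swing the red gate shut across the front of that lane so that nothing can slide out on the way to the spark eroder. Leave the other electrodes where they are.

Things in the scene. Friction and masses are not known exactly. Their poses are not given: they have to be found in the camera images.
- finned_electrode: The electrode to load: steel pallet with three black graphite fins, 65 mm tall, 0.6 kg, on the granite (its twin is already in the cassette). Origin: centre of underside, z up. Foot plate 52 x 52 mm, z 0 to 8; steel body 49 x 49 mm, z 13 to 47 (best grasp, any two opposite faces); fins z 47 to 65, within 30 (x) x 28 (y) mm. Any quarter turn fits the lane.
- cassette: Aluminium two-lane cassette, base 190 x 176 mm, fixed. Origin: under its middle, on the granite; x along the lanes from open front to stop, y left, z up (mm here). Floor and loading sill z 10. Open lane: centre y +38, 56 wide; walls and lips x -28 to the end stop at 80. Lips z 60 to 65 over both edges, slot 38 between: entry only from the sill (x -102 to -28, guides 14 tall). Lane y -38 is full.
- rear_electrode: The same kind of finned electrode, standing in the open lane against the end stop, loose. Origin: centre of its underside; 52 mm long, so its front face is 26 mm in front of its origin.
- lane_mouth (a point): Point on the lane floor, on the centre line of the open lane, at the front ends of its walls and lips.
- lane_home (a point): Point on the lane floor where the loaded electrode's origin lies when it is fully home against the rear electrode (within about 1 mm).
- gate (a joint): Red gate bar at the open lane's front, on an upright pin at the left of the mouth: 0 = shut across the lane, grows as it swings forwards and out to the left (clockwise from above), 1.6 to 1.9 at the start, 2.2 at most; stays where it is left. Bar 66 mm long, 10 thick, z 29 to 43 mm; shut, it is 5 mm in front of an electrode that is home and cannot shut on one that is not.
- gate_knob (a point): Middle of the gate's upright round black knob: 18 mm diameter, 31 mm tall (z 50 to 81 mm over the granite; this point at 68 mm), 44 mm from the pivot; free on all sides.
- gate_pivot (a point): The gate's hinge axis (upright), at the height of the knob's middle.
- stepped_electrode: Bystander: steel pallet with a stepped black graphite block and a round stud, 52 x 52 x 71 mm, standing on the granite. Origin: centre of its underside.
- blade_electrode: Bystander: steel pallet with one tall tapered black graphite blade, 52 x 52 x 88 mm, standing on the granite. Origin: centre of its underside.

How it is judged:
On the way, in this order (a step that is already met when the one before it is completed fails the run):
1. the finned electrode has gone most of its length in under the lips of the open lane, upright on the lane floor (x of finned_electrode in the frame of cassette above -0.024 m and y of finned_electrode in the frame of cassette between 0.031 and 0.045 m and z of finned_electrode in the frame of cassette below 0.015 m), for 0.2 s.
2. the gate is shut across the lane (value of joint gate below 0.1 rad), for 0.2 s.
At the end, for the whole second after the job is handed in: Finned electrode upright at rest on the open lane's floor under the lips, within 8 mm of fully home and 6 mm sideways; rear electrode within 9 mm of the stop; gate within 0.1 rad of shut; stepped and blade electrodes within 20 mm of their starts (x of finned_electrode in the frame of cassette between -0.006 and 0.008 m and y of finned_electrode in the frame of cassette between 0.032 and 0.044 m and z of finned_electrode in the frame of cassette between 0.006 and 0.014 m and angle between finned_electrode's own z axis and vertical below 0.06 rad and linear speed of finned_electrode below 0.01 m/s and x of rear_electrode in the frame of cassette above 0.045 m and value of joint gate below 0.1 rad and distance of each of stepped_electrode, blade_electrode from where it was at the start of the episode below 0.02 m); the robot touches nothing.
It fails at once if the finned electrode is tipped over (angle between finned_electrode's own z axis and vertical above 0.7 rad).
It fails at once if the stepped electrode is pushed about or moved (distance of stepped_electrode from where it was at the start of the episode above 0.03 m).
It fails at once if the blade electrode is pushed about or moved (distance of blade_electrode from where it was at the start of the episode above 0.03 m).
It fails at once if the rear electrode is taken out of its place (distance of rear_electrode from where it was at the start of the episode above 0.02 m).
It also fails if it takes over 70 s, if anything falls off the work surface, if the arm or the gripper's body presses on something with over 40 N, if the wrist force passes 120 N, or if a joint passes its speed limit or range.

## Working session

There is one attempt and no reset: what is moved stays moved. The work goes in short steps, Python scripts to look and compute and a tool call to move; the robot and the scene stay as the last step left them, time stands still between calls to the robot, and variables do not carry over. Pictures are saved under pics/ and viewed, at most 10 in all, crops included, and the job is handed in when it is done.

Besides the shell and the picture viewer there is one more tool, called by a JSON object that holds its "op" and its "data". move_arm: Moves the arm, as the interface text tells. Its arguments: {"type":"object","properties":{"plan":{"type":"array","items":{"type":"array","items":{"type":"array","items":{"type":"number"}}}},"squeeze":{"type":"number"}},"required":["plan"]}

```bash
mkdir -p pics
python3 - <<'E'
from plant import *
import cv2
for n in("scene","top"):
    im=snapshot(n); cv2.imwrite(f"pics/{n}0.png",cv2.cvtColor(im,cv2.COLOR_RGB2BGR))
    m=camera_model(n); print(n,m["mtx"],m["R"],m["t"])
print(observe(),tip_reach)
E
```

```text
scene [[381.23405272   0.         252.23629196]
 [  0.         381.23405272 191.68089639]
 [  0.           0.           1.        ]] [[ 0.54466944 -0.83863533 -0.0050962 ]
 [-0.55280321 -0.35444679 -0.75417245]
 [ 0.63066933  0.41359189 -0.65665664]] [-0.35744771  0.29572105  0.60538268]
top [[349.64129386   0.         249.22896605]
 [  0.         349.64129386 190.9721103 ]
 [  0.           0.           1.        ]] [[ 0.01998437 -0.9986694   0.04753996]
 [-0.98527513 -0.02774748 -0.16870977]
 [ 0.1698044  -0.04346838 -0.98451865]] [-0.11863234  0.52870018  0.82580704]
{'clock': 0.1, 'joint_pos': array([ 1.18448134e+00,  2.07343219e-01,  1.54282525e+00,  3.02509458e-06,
        1.39353560e+00, -1.50516835e-01]), 'qvel': array([ 0.00065068, -0.0016155 , -0.00300453,  0.00170723, -0.0008626 ,
       -0.00134027]), 'tau': array([-3.03577417e-04, -3.84089756e+01, -2.92549735e+01, -1.54238451e-04,
        4.75656721e-03, -1.06228447e-05]), 'position': array([0.13406883, 0.55839174, 0.21093044]), 'ee_rot': array([-2.81413812e-04,  1.17626329e-01,  9.93057366e-01, -1.01751117e-03]), 'force': array([-0.69236404, -0.39105953, -0.074324  ]), 'ft_torque': array([ 0.01114379, -0.00746634, -0.01268413]), 'gripper_force': 0.0, 'opening': 0.9966495329087334} 0.014
```

View pics/scene0.png

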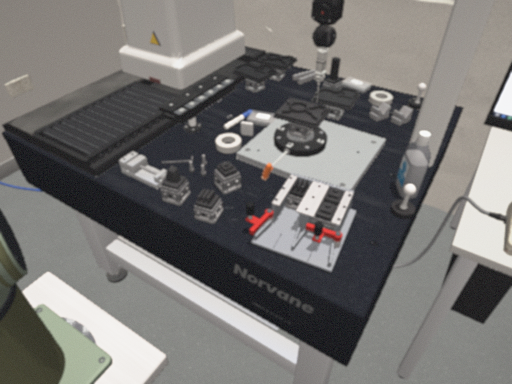

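View pics/top0.png

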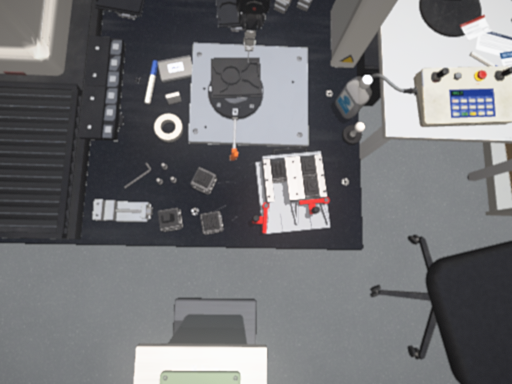

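The scene view shows three loose electrodes at about (175,188), (228,176) and (208,205), with the cassette near (310,225). In the top view the electrodes are at (171,219), (203,179) and (211,222), the cassette is at (293,190), and the open gate is at (264,218). I'll zoom in next.

Run:
```python
import cv2,numpy as np
a=cv2.imread("pics/top0.png")[140:245,150:340]; b=cv2.imread("pics/scene0.png")[145:275,150:365]
a=cv2.resize(a,None,fx=4.2,fy=4.2,interpolation=cv2.INTER_CUBIC);b=cv2.resize(b,None,fx=3.7,fy=3.7,interpolation=cv2.INTER_CUBIC)
cv2.imwrite("pics/a.png",a);cv2.imwrite("pics/b.png",b)
```

```text
(no output)
```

View pics/a.png

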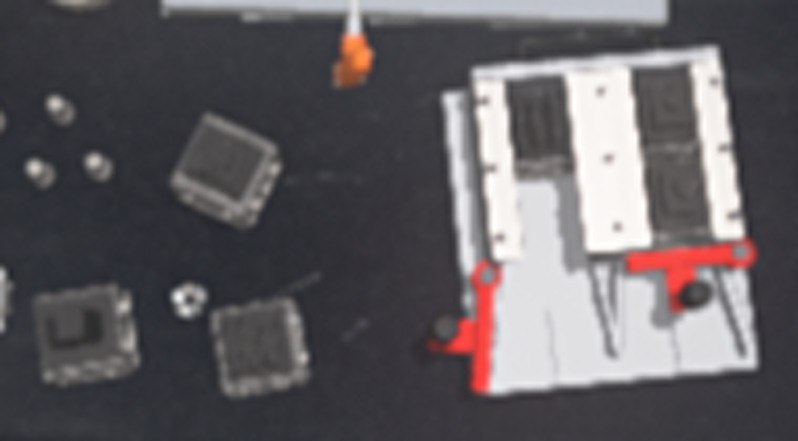

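View pics/b.png

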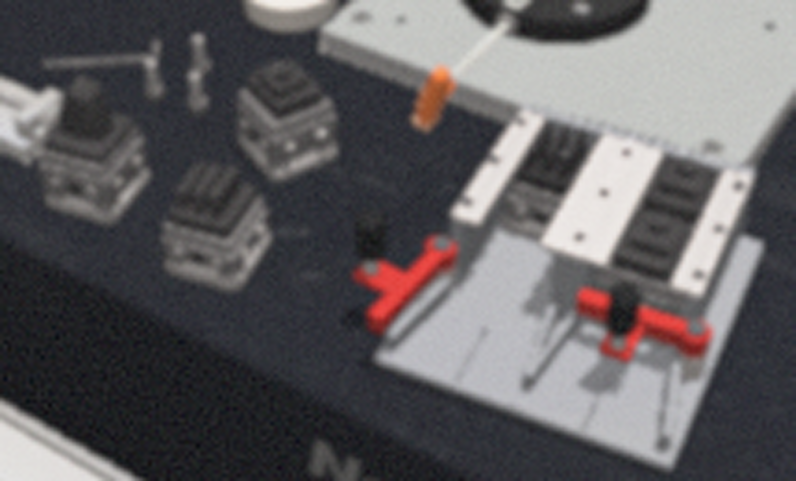

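In the crops, the finned electrode is the front one: top crop (260,345), full-image (211,222). The lip plates are white at z=65. The gate pivot is at crop (487,275) and the knob at (445,328). I'll measure these by mask and ray casting.

```bash
cat > h.py <<'E'
import numpy as np,cv2
from plant import *
def ray(n,uv):
    m=camera_model(n); d=m["R"].T@np.linalg.inv(m["mtx"])@np.array([uv[0],uv[1],1.]); return -m["R"].T@m["t"],d
def onz(n,uv,z):
    c,d=ray(n,uv); return c+d*(z-c[2])/d[2]
def tri(uv1,uv2):
    (a,d),(b,e)=ray("top",uv1),ray("scene",uv2)
    s=np.linalg.lstsq(np.c_[d,-e],b-a,rcond=None)[0]; p,q=a+s[0]*d,b+s[1]*e
    return (p+q)/2,np.linalg.norm(p-q)
def blobs(mask,amin=25):
    n,l,s,c=cv2.connectedComponentsWithStats(mask.astype(np.uint8))
    return [(s[i],c[i],cv2.minAreaRect(np.argwhere(l==i)[:,::-1].astype(np.float32))) for i in range(1,n) if s[i][4]>=amin]
E
python3 - <<'E'
from h import *
np.set_printoptions(precision=4,suppress=True)
for n,(x0,x1,y0,y1) in(("top",(250,340,140,240)),("scene",(235,365,160,275))):
    im=cv2.imread(f"pics/{n}0.png").astype(int)
    roi=np.zeros(im.shape[:2],bool); roi[y0:y1,x0:x1]=1
    b,g,r=im[...,0],im[...,1],im[...,2]
    for nm,mk,z in(("white",(b>215)&(r>222),.065),("red",(r>130)&(g<90),.043)):
        for s,c,q in blobs(mk&roi):
            print(n,nm,s,c); P=[onz(n,p,z)[:2] for p in cv2.boxPoints(q)]; print(np.array(P).round(4).tolist(),cv2.boxPoints(q).round(1).tolist())
im=cv2.imread("pics/top0.png"); g=cv2.cvtColor(im,cv2.COLOR_BGR2GRAY)
print("elec gray"); 
for y in range(206,240,1): print(y,g[y,196:230].tolist())
E
```

```text
top white [315 153  12  43 224] [320.0759 174.5625]
[[0.6288, -0.2674], [0.6314, -0.2825], [0.5237, -0.2953], [0.5213, -0.2805]] [[314.3999938964844, 153.5], [320.29998779296875, 152.6999969482422], [326.1000061035156, 195.0], [320.20001220703125, 195.8000030517578]]
top white [280 155  25  45 628] [294.3583 177.1258]
[[0.6194, -0.1804], [0.6278, -0.227], [0.5154, -0.2423], [0.5076, -0.1966]] [[280.0, 156.0], [298.5, 153.39999389648438], [304.79998779296875, 197.6999969482422], [286.29998779296875, 200.39999389648438]]
top white [ 264  159   46   74 1062] [279.0132 206.2269]
[[0.6102, -0.1393], [0.6188, -0.2454], [0.4364, -0.2524], [0.4293, -0.1499]] [[263.6000061035156, 159.0], [305.79998779296875, 157.0], [309.20001220703125, 230.10000610351562], [267.0, 232.10000610351562]]
top white [259 186   3  18  25] [260.08 193.92]
[[0.5414, -0.1283], [0.5418, -0.1314], [0.4996, -0.1354], [0.4993, -0.1324]] [[258.79998779296875, 186.0], [260.0, 185.89999389648438], [261.3999938964844, 203.0], [260.20001220703125, 203.10000610351562]]
top red [299 197  31  17 163] [313.1718 202.5644]
[[0.5114
[... 6668 characters left out ...]
[50, 51, 51, 51, 52, 52, 50, 48, 51, 55, 55, 53, 51, 49, 49, 49, 48, 48, 49, 50, 52, 50, 52, 51, 50, 51, 51, 52, 52, 51, 50, 52, 51, 53]
236 [50, 52, 51, 50, 51, 51, 51, 50, 49, 49, 51, 51, 51, 51, 51, 50, 49, 49, 50, 50, 52, 51, 51, 51, 52, 53, 53, 52, 50, 50, 50, 51, 52, 53]
237 [49, 51, 50, 51, 51, 50, 50, 50, 50, 50, 52, 53, 51, 50, 49, 49, 49, 50, 53, 52, 52, 53, 51, 50, 51, 52, 53, 52, 52, 50, 51, 52, 52, 53]
238 [51, 54, 52, 51, 52, 51, 50, 49, 49, 50, 52, 51, 50, 49, 50, 49, 50, 52, 52, 52, 52, 51, 51, 50, 51, 51, 52, 51, 51, 51, 51, 50, 51, 52]
239 [51, 52, 53, 53, 52, 52, 51, 51, 52, 51, 51, 52, 50, 49, 50, 50, 48, 51, 52, 51, 51, 51, 50, 50, 52, 52, 52, 52, 52, 50, 53, 52, 51, 52]
```

Run:
```python
from h import *
im=cv2.imread("pics/top0.png").astype(int)
for y in(165,175,185,195): print(y,[(x,*im[y,x,::-1]) for x in range(260,328)] if y==185 else im[y,260:328,2].tolist())
for x in(290,296,302): print(x,im[145:206,x,2].tolist())
im=cv2.imread("pics/scene0.png").astype(int)
for y in(190,200,): print(y,im[y,268:355,2].tolist(),(im[y,268:355,2]-im[y,268:355,0]).tolist())
```

```text
165 [131, 107, 95, 160, 223, 226, 233, 244, 247, 241, 190, 100, 73, 80, 78, 71, 74, 82, 79, 71, 70, 80, 85, 83, 101, 194, 254, 252, 248, 248, 248, 248, 249, 249, 248, 247, 247, 247, 248, 252, 241, 134, 79, 86, 85, 81, 89, 88, 82, 81, 83, 87, 89, 87, 98, 159, 233, 247, 245, 242, 244, 249, 238, 125, 49, 55, 58, 56]
175 [155, 130, 106, 102, 191, 252, 250, 246, 245, 247, 249, 225, 119, 68, 78, 80, 76, 76, 80, 80, 76, 77, 80, 80, 78, 95, 176, 247, 252, 250, 249, 249, 250, 250, 249, 249, 248, 248, 248, 249, 251, 241, 162, 107, 103, 107, 105, 106, 113, 122, 122, 116, 116, 123, 121, 100, 112, 196, 250, 248, 231, 173, 154, 157, 100, 56, 54, 57]
185 [(260, np.int64(219), np.int64(219), np.int64(223)), (261, np.int64(183), np.int64(183), np.int64(187)), (262, np.int64(143), np.int64(142), np.int64(146)), (263, np.int64(111), np.int64(110), np.int64(112)), (264, np.int64(104), np.int64(101), np.int64(101)), (265, np.int64(190), np.int64(183), np.int64(179)), (266, np.int64(252), np.int64(248), np.int64(245)), (267, np.int64(251), np.int64(248), np.int64(246)), (268, np.int64(247), np.int64(244),
[... 4962 characters left out ...]
5, -2, -5]
200 [47, 45, 43, 60, 106, 160, 191, 179, 174, 193, 221, 230, 230, 221, 177, 120, 90, 75, 74, 75, 87, 106, 115, 118, 101, 93, 97, 104, 102, 106, 106, 98, 108, 156, 212, 233, 235, 234, 233, 233, 234, 234, 235, 234, 233, 233, 232, 232, 233, 234, 235, 234, 227, 196, 139, 91, 60, 43, 46, 52, 50, 56, 62, 65, 70, 75, 75, 78, 80, 76, 75, 82, 130, 193, 226, 231, 228, 228, 225, 229, 229, 212, 156, 102, 64, 51, 48] [-9, -10, -9, -5, 4, 7, 10, 8, 8, 10, 7, 8, 7, 14, 9, 5, 0, -2, -1, 2, 3, 6, 2, 7, 5, 3, 3, 5, 3, 5, 2, 2, 3, 8, 12, 8, 7, 7, 7, 8, 7, 8, 7, 7, 7, 8, 8, 8, 7, 7, 7, 8, 7, 13, 7, 4, 1, 1, 5, 3, -1, 1, 0, 3, 1, 2, 2, 3, 4, 2, 0, -1, 5, 10, 8, 7, 8, 7, 7, 8, 7, 12, 8, 1, -5, -11, -9]
```

```bash
cat >> h.py <<'E'
def cross(v,th,rise=True,last=False):
    v=np.asarray(v,float); k=np.where((v[:-1]<th)&(v[1:]>=th) if rise else (v[:-1]>=th)&(v[1:]<th))[0]
    if len(k)==0: return np.nan
    i=k[-1] if last else k[0]; return i+(th-v[i])/(v[i+1]-v[i])
def line(pts,n,z):
    P=np.array([onz(n,p,z)[:2] for p in pts if not np.isnan(p).any()]); 
    vx,vy,x,y=cv2.fitLine(P.astype(np.float32),cv2.DIST_HUBER,0,.001,.001).ravel()
    d=np.array([vx,vy]); r=(P-[x,y])@[-vy,vx]; return np.array([x,y]),d,r.std(),P
E
cat > m.py <<'E'
from h import *
np.set_printoptions(precision=4,suppress=True)
T=cv2.imread("pics/top0.png")[...,2]; S=cv2.imread("pics/scene0.png")[...,2]
def rows(im,rs,a,b,th,**k): return [(a(r)+cross(im[r,a(r):b(r)],th,**k),r) for r in rs]
def cols(im,cs,a,b,th,**k): return [(c,a+cross(im[a:b,c],th,**k)) for c in cs]
def show(nm,L): print(nm,L[0],"ang to x",np.degrees(np.arctan(L[1][1]/L[1][0])) ,"std",L[2])
t=lambda r:int((r-155)*.14)
A=line(rows(T,range(160,196,1),lambda r:279+t(r),lambda r:290+t(r),195),"top",.065)
B=line(rows(T,range(160,194,1),lambda r:295+t(r),lambda r:306+t(r),175,rise=False,last=True),"top",.065)
D=line(rows(T,range(160,194,1),lambda r:310+t(r),lambda r:319+t(r),175),"top",.065)
F=line(cols(T,range(289,300),185,205,180,rise=False,last=True),"top",.065)
s=lambda r:int(-(r-190)*.52)
A2=line(rows(S,range(186,207),lambda r:300+s(r),lambda r:312+s(r),165),"scene",.065)
B2=line(rows(S,range(190,214),lambda r:319+s(r),lambda r:333+s(r),160,rise=False,last=True),"scene",.065)
for n,L in zip(("A y+19","B y-19","D y-57","F x-28","A2","B2"),(A,B,D,F,A2,B2)): show(n,L)
print("electrode")
for n,L in (("left",line(rows(T,range(216,231),lambda r:197,lambda r:206,70),"top",.047)),
 ("right",line(rows(T,range(213,228),lambda r:216,lambda r:227,90,rise=False,last=True),"top",.0)),
 ("top",line(cols(T,range(203,218),204,218,65,last=False),"top",.047)),
 ("bot",line(cols(T,range(205,218),224,238,80,rise=False,last=True),"top",.0))): show(n,L)
E
python3 m.py
```

```text
A y+19 [ 0.565  -0.1971] ang to x 6.255191 std 0.00037034564066069746
B y-19 [ 0.5698 -0.2355] ang to x 7.056558 std 0.00043416319094508044
D y-57 [ 0.5698 -0.2727] ang to x 6.779665 std 0.00031105208309346156
F x-28 [ 0.5106 -0.2142] ang to x -88.277054 std 0.0019526363682408241
A2 [ 0.5569 -0.1985] ang to x 6.5947323 std 0.00018365075125680385
B2 [ 0.5568 -0.2384] ang to x 6.8117833 std 5.3934644048766415e-05
electrode
left [0.4487 0.0113] ang to x 12.090363 std 0.0004946455603559445
right [ 0.4606 -0.0389] ang to x 11.777598 std 0.0008064976492364778
top [ 0.4784 -0.0105] ang to x -77.67077 std 0.0005612420333737713
bot [ 0.4269 -0.0124] ang to x -79.32716 std 0.000515700931208398
```

{"op": "move_arm", "data": {"plan": [[[70, 26.6, -47.6, 0, 0, 0, -5.4], [62, 26.6, -47.6, 0, 0, 0, -5.4], [62, 26.6, -47.6, 0, 0, 0, -5.4], [62, 26.6, -47.6, 0, 0, 0, -5.4], [62, 26.6, -47.6, 0, 0, 0, -5.4]]], "squeeze": 50}}

```text
clock: 0.72
position: [0.2676, 0.3194, 0.2116]
ee_rot: [0.0, 0.347, 0.938, -0.0]
force: [1.1, -0.5, 0.3]
opening: 0.727
gripper_force: 0.0
```

{"op": "move_arm", "data": {"plan": [[[62, 26.6, -47.6, 0, 0, 0, -5.4], [62, 26.6, -47.6, 0, 0, 0, -5.4], [62, 26.6, -47.6, 0, 0, 0, -5.4], [62, 26.6, -47.6, 0, 0, 0, -5.4], [62, 26.6, -47.6, 0, 0, 0, -5.4]]]}}

```text
clock: 1.35
position: [0.4007, 0.0814, 0.2118]
ee_rot: [-0.0, 0.557, 0.83, 0.0]
force: [1.0, 0.1, -0.1]
opening: 0.728
gripper_force: 0.0
```

{"op": "move_arm", "data": {"plan": [[[62, 26.6, -47.6, 0, 0, 0, -5.4], [62, 26.6, -47.6, 0, 0, 0, -5.4], [62, 0, 0, 0, 0, 0, 0], [62, 0, 0, 0, 0, 0, 0]]]}}

```text
clock: 1.85
position: [0.4528, -0.0118, 0.2114]
ee_rot: [-0.001, 0.632, 0.775, -0.0]
force: [-0.6, 0.3, -0.0]
opening: 0.728
gripper_force: 0.0
```

{"op": "move_arm", "data": {"plan": [[[62, 0.4, -1.4, -60, 0, 0, 0.3], [62, 0, 0, -50, 0, 0, 0], [62, 0, 0, 0, 0, 0, 0]]]}}

```text
clock: 2.22
position: [0.4488, -0.0111, 0.0981]
ee_rot: [-0.005, 0.628, 0.778, -0.002]
force: [0.3, 1.1, 0.9]
opening: 0.729
gripper_force: 0.0
```

Run:
```python
from h import *
s=cv2.cvtColor(snapshot("scene"),cv2.COLOR_RGB2BGR);t=cv2.cvtColor(snapshot("top"),cv2.COLOR_RGB2BGR)
a=cv2.resize(s[115:235,150:280],None,fx=3,fy=3,interpolation=2);b=cv2.resize(t[140:260,140:270],None,fx=3,fy=3,interpolation=2)
cv2.imwrite("pics/c.png",np.hstack([a,b])); print(observe()["position"])
print(onz("top",(203.5,180.5),.05),onz("top",(171,219),.05))
```

```text
[ 0.45418849 -0.0126331   0.10296013]
[0.55425263 0.00866008 0.05      ] [0.45650037 0.0832647  0.05      ]
```

View pics/c.png

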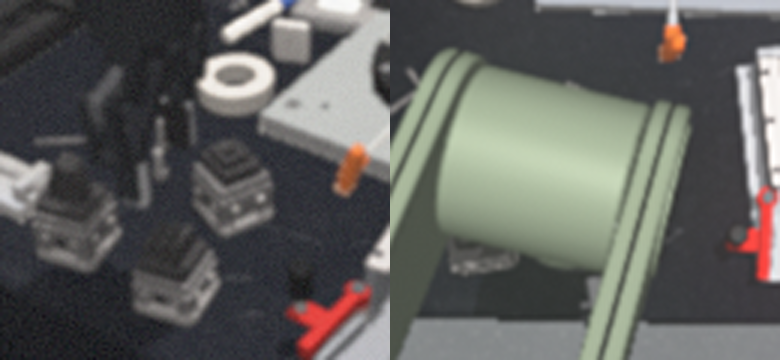

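The scene crop shows the gripper's dark fingers with tips near px (196,180), and the finned electrode at px (208,205). In the top view the arm hides the electrode. I'll check the tip position by projection.

Run:
```python
from h import *
def proj(n,X):
    m=camera_model(n); p=m["mtx"]@(m["R"]@np.array(X)+m["t"]); return (p[:2]/p[2]).round(1)
o=observe(); print(o["position"],o["ee_rot"])
u=np.array([.979,.204,0])
for s in(-.031,0,.031): print(proj("scene",o["position"]+[0,0,-.010]+s*u))
E0=np.array([.4533,-.0132,0]); v=np.array([-.204,.979,0])
for nm,z,h in(("foot",.0,.026),("body",.047,.0245)):
  print(nm,[proj("scene",E0+[0,0,z]+a*h*u+b*h*v).tolist() for a,b in((1,1),(1,-1),(-1,-1),(-1,1))])
```

```text
[ 0.45418849 -0.0126331   0.10296013] [2.62439347e-04 6.28651488e-01 7.77687085e-01 1.88148906e-04]
[199.5 190.7]
[206.1 182. ]
[212.3 173.7]
foot [[204.4, 203.3], [224.3, 208.7], [214.7, 223.5], [194.2, 217.7]]
body [[202.9, 188.9], [222.3, 193.9], [212.9, 207.8], [192.9, 202.4]]
```

{"op": "move_arm", "data": {"plan": [[[62, -0.9, -0.6, -38, 0, 0, 0], [62, 0, 0, -35, 0, 0, 0], [62, 0, 0, 0, 0, 0, 0]]]}}

```text
clock: 2.7
position: [0.4528, -0.0137, 0.0294]
ee_rot: [-0.001, 0.629, 0.777, -0.0]
force: [0.4, 0.4, 0.2]
opening: 0.724
gripper_force: 0.0
```

{"op": "move_arm", "data": {"plan": [[[40, 0, 0, 0, 0, 0, 0], [40, 0, 0, 0, 0, 0, 0], [40, 0, 0, 0, 0, 0, 0], [40, 0, 0, 0, 0, 0, 0]]], "squeeze": 50}}

```text
clock: 3.2
position: [0.4535, -0.0142, 0.0296]
ee_rot: [0.001, 0.629, 0.777, 0.0]
force: [-0.5, -0.3, 0.3]
opening: 0.468
gripper_force: 0.0
```

Run:
```python
from h import *
s=cv2.cvtColor(snapshot("scene"),cv2.COLOR_RGB2BGR)
a=cv2.resize(s[105:245,140:290],None,fx=4,fy=4,interpolation=2)
cv2.imwrite("pics/d.png",a); print(observe()["position"],observe()["joint_pos"])
```

```text
[ 0.45329053 -0.0141646   0.02936305] [-2.22493057e-01  1.99405384e-01  1.98332636e+00  3.10057508e-05
  9.58181388e-01 -4.31759593e-01]
```

View pics/d.png

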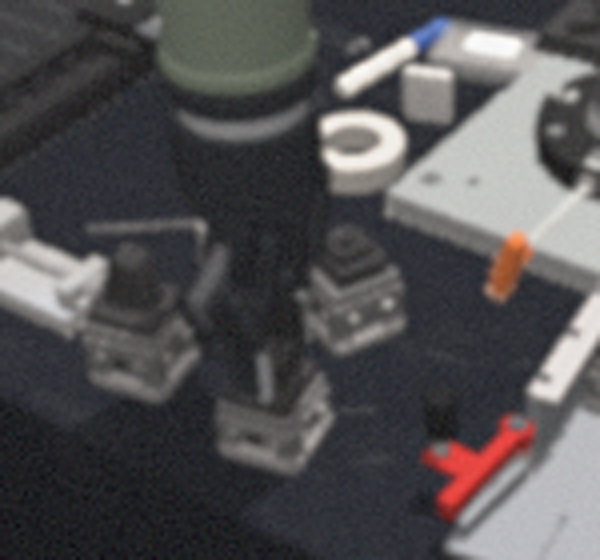

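The near finger's tip appears at px (206,204), level with the top of the steel body, and it doesn't cover the body's near face. The fingers look higher than expected. I'll measure this by differencing against the first picture.

Run:
```python
from h import *
s=cv2.cvtColor(snapshot("scene"),cv2.COLOR_RGB2BGR); z=cv2.imread("pics/scene0.png")
d=cv2.GaussianBlur(cv2.absdiff(s,z),(3,3),0).max(2)
print("cols:lowest changed row",{c:int(np.where(d[120:240,c]>22)[0].max()+120) if (d[120:240,c]>22).any() else None for c in range(186,230,2)})
for y in range(190,226,2): print(y,s[y,190:228,1].tolist()); print("  0",z[y,190:228,1].tolist())
```

```text
cols:lowest changed row {186: 196, 188: 192, 190: 192, 192: 178, 194: 176, 196: 171, 198: 196, 200: 202, 202: 202, 204: 200, 206: 205, 208: 202, 210: 210, 212: 214, 214: 213, 216: 212, 218: 172, 220: 152, 222: 152, 224: None, 226: None, 228: None}
190 [39, 36, 42, 41, 33, 38, 45, 36, 35, 37, 39, 43, 33, 40, 42, 42, 45, 50, 50, 45, 47, 45, 48, 47, 40, 43, 64, 68, 57, 56, 75, 93, 93, 96, 104, 112, 120, 121]
  0 [70, 47, 48, 52, 49, 55, 45, 50, 48, 49, 53, 62, 67, 76, 66, 65, 72, 76, 71, 66, 56, 67, 72, 67, 55, 46, 46, 48, 42, 61, 72, 89, 92, 95, 103, 115, 116, 121]
192 [54, 39, 43, 44, 49, 47, 41, 41, 41, 38, 35, 44, 34, 41, 44, 54, 59, 57, 52, 50, 56, 52, 53, 46, 38, 45, 52, 48, 45, 39, 50, 56, 80, 98, 115, 127, 119, 107]
  0 [90, 61, 48, 52, 49, 51, 47, 49, 50, 56, 68, 77, 71, 67, 64, 74, 79, 73, 67, 58, 70, 80, 74, 61, 49, 47, 51, 49, 48, 49, 47, 57, 77, 97, 113, 124, 118, 104]
194 [56, 37, 37, 51, 46, 41, 39, 39, 43, 27, 37, 39, 41, 54, 76, 99, 96, 71, 64, 49, 55, 49, 45, 42, 43, 51, 58, 56, 55, 51, 52, 49, 53, 61, 68, 67, 66, 56]
  0 [65, 42, 48, 49, 50, 53, 51, 54, 58, 67, 76, 70
[... 4335 characters left out ...]
110, 120, 129, 124, 100, 64, 47, 49, 47, 50, 49, 53, 40, 47, 51, 50]
222 [41, 37, 31, 31, 34, 37, 33, 37, 36, 33, 33, 41, 43, 44, 49, 52, 61, 71, 81, 86, 96, 100, 96, 97, 88, 75, 58, 51, 43, 51, 50, 42, 51, 50, 48, 48, 51, 50]
  0 [49, 52, 49, 49, 45, 50, 53, 53, 48, 44, 51, 46, 41, 58, 56, 58, 68, 75, 77, 91, 98, 106, 107, 102, 93, 76, 58, 49, 51, 52, 49, 48, 52, 45, 47, 48, 49, 43]
224 [30, 35, 37, 30, 33, 35, 36, 37, 40, 33, 39, 41, 38, 32, 33, 36, 32, 41, 30, 37, 48, 53, 61, 56, 52, 51, 44, 47, 46, 48, 51, 55, 56, 48, 47, 48, 49, 48]
  0 [49, 48, 43, 55, 45, 45, 47, 40, 43, 40, 47, 52, 51, 49, 48, 51, 50, 50, 44, 54, 52, 59, 60, 55, 52, 50, 49, 48, 52, 49, 53, 56, 49, 53, 46, 48, 49, 52]
```

{"op": "move_arm", "data": {"plan": [[[62, 0, 0, 0, 0, 0, 0], [62, 0, 0, 0, 0, 0, 0], [62, 0, 0, 0, 0, 0, 0], [62, 0, 0, 0, 0, 0, 0], [62, 0, 0, -8, 0, 0, 0]]]}}

```text
clock: 3.92
position: [0.4538, -0.0143, 0.0212]
ee_rot: [0.001, 0.629, 0.777, 0.0]
force: [-0.3, -0.4, -0.6]
opening: 0.723
gripper_force: 0.0
```

Run:
```python
from h import *
s=cv2.cvtColor(snapshot("scene"),cv2.COLOR_RGB2BGR);cv2.imwrite("pics/s2.png",s); o=observe(); print(o["position"],o["force"])
c=s[160:230,170:240]; z=cv2.imread("pics/scene0.png")[160:230,170:240]
f=lambda i:cv2.resize(cv2.convertScaleAbs(i,alpha=1.6,beta=-30),None,fx=5.5,fy=5.5,interpolation=2)
cv2.imwrite("pics/e.png",np.hstack([f(z),f(c)]))
```

```text
[ 0.45242344 -0.01399998  0.01987469] [-0.10590409 -0.87552545 -0.56540745]
```

View pics/e.png

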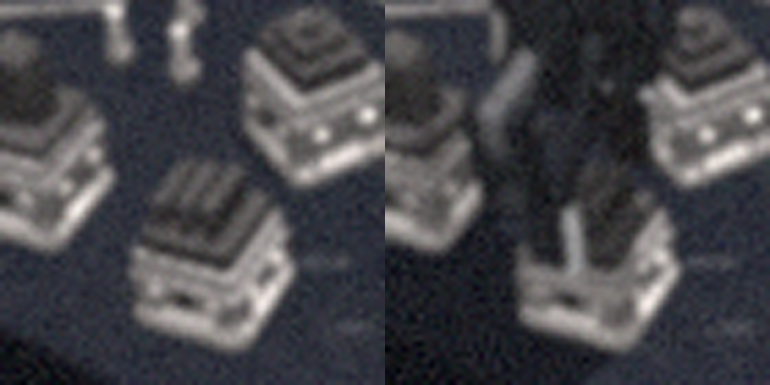

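The near finger still ends at about px (200,209), beside the top edge of the steel. The force is zero and the body's faces are uncovered, so the fingertips are actually about 35 mm higher than I modelled. I'll go down in small steps and watch the force.

{"op": "move_arm", "data": {"plan": [[[62, 0, 0, -3, 0, 0, 0], [62, 0, 0, -3, 0, 0, 0], [62, 0, 0, 0, 0, 0, 0]]]}}

```text
clock: 4.35
position: [0.4527, -0.014, 0.0146]
ee_rot: [-0.0, 0.629, 0.777, -0.0]
force: [0.7, 1.0, -0.4]
opening: 0.723
gripper_force: 0.0
```

{"op": "move_arm", "data": {"plan": [[[62, 0, 0, -3, 0, 0, 0], [62, 0, 0, -3, 0, 0, 0], [62, 0, 0, 0, 0, 0, 0]]]}}

```text
clock: 4.72
position: [0.4527, -0.0141, 0.0087]
ee_rot: [-0.0, 0.629, 0.777, -0.0]
force: [-0.2, -0.6, -0.2]
opening: 0.723
gripper_force: 0.0
```

{"op": "move_arm", "data": {"plan": [[[62, 0, 0, -3, 0, 0, 0], [62, 0, 0, -3, 0, 0, 0], [62, 0, 0, -2, 0, 0, 0], [62, 0, 0, 0, 0, 0, 0]]]}}

```text
clock: 5.22
position: [0.4528, -0.0141, 0.0007]
ee_rot: [-0.0, 0.629, 0.777, -0.0]
force: [-0.1, 0.5, 0.0]
opening: 0.728
gripper_force: 0.0
```

Run:
```python
from h import *
s=cv2.cvtColor(snapshot("scene"),cv2.COLOR_RGB2BGR);cv2.imwrite("pics/s3.png",s); o=observe(); print(o["position"],o["force"])
c=s[160:230,170:240]; z=cv2.imread("pics/s2.png")[160:230,170:240]
f=lambda i:cv2.resize(cv2.convertScaleAbs(i,alpha=2,beta=-30),None,fx=5.5,fy=5.5,interpolation=2)
cv2.imwrite("pics/f.png",np.hstack([f(z),f(c)]))
```

```text
[ 0.45292682 -0.01409191  0.00084671] [ 0.70699345  0.41057364 -0.15067366]
```

View pics/f.png

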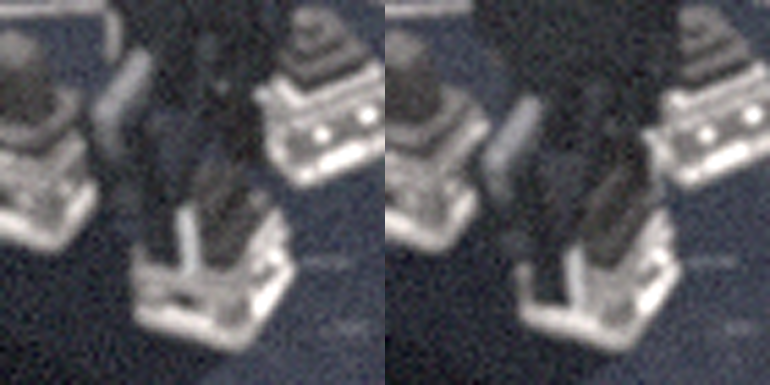

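The right half (now) shows the near finger in front of the -x face with its tip at px row ~215, about 30 mm above the granite. The tips therefore sit about 28 mm above the reported TCP height. I'll go down another 12 mm, then close.

{"op": "move_arm", "data": {"plan": [[[62, 0, 0, -4, 0, 0, 0], [62, 0, 0, -4, 0, 0, 0], [62, 0, 0, -4, 0, 0, 0], [62, 0, 0, 0, 0, 0, 0]]]}}

```text
clock: 5.78
position: [0.4526, -0.014, -0.0115]
ee_rot: [-0.0, 0.629, 0.777, -0.0]
force: [-0.1, 0.4, 0.0]
opening: 0.725
gripper_force: 0.0
```

{"op": "move_arm", "data": {"plan": [[[40, 0, 0, 0, 0, 0, 0], [40, 0, 0, 0, 0, 0, 0], [40, 0, 0, 0, 0, 0, 0], [40, 0, 0, 0, 0, 0, 0]]], "squeeze": 50}}

```text
clock: 6.28
position: [0.453, -0.0142, -0.011]
ee_rot: [0.0, 0.629, 0.777, -0.0]
force: [-0.0, -1.4, 0.0]
opening: 0.567
gripper_force: 53.6
```

{"op": "move_arm", "data": {"plan": [[[40, 0, 0, 20, 0, 0, 0], [40, 0, 0, 40, 0, 0, 0], [40, 0, 0, 40, 0, 0, 0], [40, 4, -36, 0, 0, 0, -1.3], [40, 4, -35, 0, 0, 0, -1]]]}}

```text
clock: 6.9
position: [0.4606, -0.0852, 0.0888]
ee_rot: [-0.0, 0.645, 0.765, 0.0]
force: [0.5, -0.0, -5.0]
opening: 0.569
gripper_force: 53.9
```

{"op": "move_arm", "data": {"plan": [[[40, 4, -35, 0, 0, 0, -1], [40, 4, -35, 0, 0, 0, -1], [40, 5, -35, 0, 0, 0, -1], [40, 0, 0, 0, 0, 0, 0], [40, 0, 0, 0, 0, 0, 0]]]}}

```text
clock: 7.52
position: [0.4728, -0.1891, 0.0877]
ee_rot: [-0.002, 0.665, 0.747, -0.0]
force: [0.4, 0.2, -5.1]
opening: 0.566
gripper_force: 53.7
```

Run:
```python
from h import *
for n in("scene","top"): cv2.imwrite(f"pics/{n}4.png",cv2.cvtColor(snapshot(n),cv2.COLOR_RGB2BGR))
o=observe(); print(o["position"],o["ee_rot"],o["force"],o["opening"])
f=lambda i:cv2.resize(cv2.convertScaleAbs(i,alpha=1.4,beta=0),None,fx=4,fy=4,interpolation=2)
s=cv2.imread("pics/scene4.png")[135:265,230:330]; t=cv2.imread("pics/top4.png")[135:265,230:330]
cv2.imwrite("pics/g.png",np.hstack([f(s),f(t)]))
```

```text
[ 0.47311879 -0.18871632  0.08806685] [-1.20054702e-03  6.64291563e-01  7.47472592e-01 -4.84020443e-05] [ 0.20656477  0.33811449 -4.66466504] 0.5654074068378587
```

View pics/g.png

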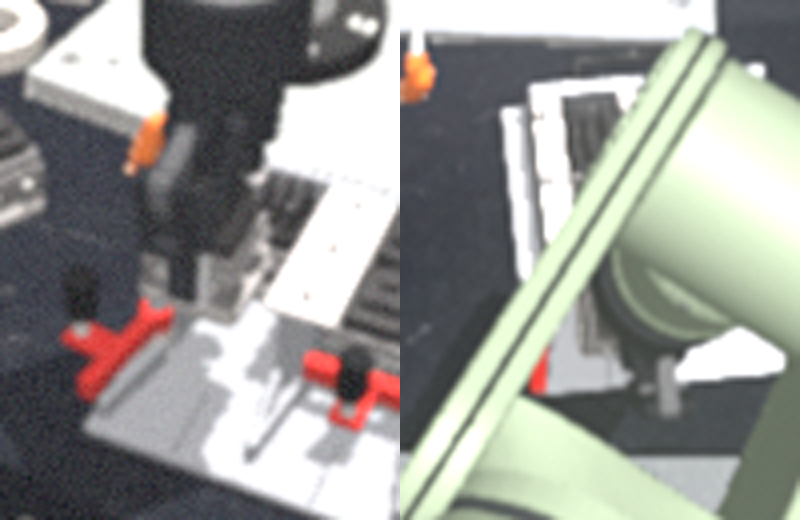

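The left view shows the electrode held upright above the sill: foot left corner at about px (265,206), bottom corner (284,214), right corner (295,206). I'll compare that with the prediction.

```bash
cat >> h.py <<'E'
def proj(n,X):
    m=camera_model(n); p=m["mtx"]@(m["R"]@np.array(X)+m["t"]); return (p[:2]/p[2]).round(1)
E
python3 - <<'E'
from h import *
a=np.radians(6.8); u=np.array([np.cos(a),np.sin(a),0]); v=np.array([-u[1],u[0],0])
E=np.array([.4727,-.188,0.0995])
for nm,z,h in(("foot0",0,.026),("foot8",.008,.026),("body47",.047,.0245)):
  print(nm,[proj("scene",E+[0,0,z]+p*h*u+q*h*v).tolist() for p,q in((-1,1),(-1,-1),(1,-1))])
im=cv2.imread("pics/scene4.png").astype(int)
for y in range(196,222): print(y,im[y,258:304].mean(1).astype(int).tolist())
E
```

```text
foot0 [[263.6, 208.9], [288.1, 217.0], [297.8, 200.6]]
foot8 [[263.6, 205.9], [288.3, 214.1], [298.1, 197.7]]
body47 [[265.0, 190.6], [289.1, 198.2], [298.6, 183.0]]
196 [53, 47, 54, 52, 51, 49, 42, 44, 40, 43, 40, 51, 53, 55, 54, 53, 45, 39, 34, 38, 35, 35, 41, 41, 40, 42, 47, 46, 47, 46, 50, 63, 80, 87, 98, 112, 138, 147, 143, 105, 71, 57, 48, 45, 69, 119]
197 [52, 52, 50, 54, 49, 50, 45, 44, 51, 41, 45, 46, 45, 51, 49, 50, 46, 41, 40, 39, 42, 47, 50, 48, 47, 48, 51, 39, 48, 46, 57, 76, 85, 88, 104, 114, 132, 149, 153, 123, 95, 84, 77, 79, 106, 164]
198 [49, 50, 47, 46, 49, 50, 52, 60, 68, 63, 55, 53, 45, 44, 50, 44, 46, 45, 35, 41, 46, 53, 69, 80, 71, 62, 58, 49, 46, 50, 67, 84, 91, 92, 99, 103, 112, 129, 138, 126, 105, 101, 104, 110, 148, 201]
199 [48, 46, 48, 48, 44, 51, 54, 68, 83, 83, 80, 72, 67, 56, 46, 40, 37, 39, 41, 35, 50, 73, 96, 106, 95, 85, 72, 72, 61, 67, 82, 88, 87, 92, 88, 84, 85, 111, 136, 128, 109, 97, 101, 131, 179, 223]
200 [45, 51, 48, 45, 51, 46, 52, 67, 80, 85, 82, 83, 84, 74, 52, 42, 46, 31, 42, 38, 50, 76, 107, 114, 106, 92, 84, 86, 89, 87, 88, 90, 88, 92, 
[... 3827 characters left out ...]
 172, 141, 121, 111, 98, 98, 98, 98]
219 [83, 82, 82, 87, 85, 83, 77, 72, 67, 82, 101, 114, 121, 113, 103, 100, 98, 104, 116, 123, 130, 131, 132, 130, 138, 151, 167, 184, 192, 191, 187, 190, 191, 186, 190, 190, 192, 184, 164, 140, 118, 106, 98, 97, 97, 97]
220 [85, 89, 90, 84, 78, 72, 64, 71, 84, 98, 117, 123, 121, 117, 108, 101, 107, 110, 125, 125, 125, 126, 126, 126, 127, 136, 153, 177, 191, 189, 189, 189, 191, 190, 188, 189, 187, 172, 149, 132, 115, 106, 99, 98, 98, 101]
221 [82, 87, 85, 84, 78, 67, 69, 80, 95, 113, 120, 125, 120, 111, 107, 107, 116, 122, 128, 125, 128, 125, 127, 128, 123, 125, 137, 167, 182, 188, 189, 191, 191, 189, 191, 185, 172, 152, 136, 124, 120, 108, 98, 96, 99, 98]
```

The prediction matches the picture to about 1 px. I'll shift slightly and lower into the guides in steps, watching the force.

{"op": "move_arm", "data": {"plan": [[[40, 0.3, -0.7, -25, 0, 0, 0], [40, 0, 0, -25, 0, 0, 0], [40, 0, 0, -22, 0, 0, 0], [40, 0, 0, 0, 0, 0, 0]]]}}

```text
clock: 8.12
position: [0.4721, -0.1885, 0.0149]
ee_rot: [-0.003, 0.664, 0.748, -0.0]
force: [0.2, -0.0, -4.4]
opening: 0.572
gripper_force: 53.6
```

{"op": "move_arm", "data": {"plan": [[[40, 0, 0, -3, 0, 0, 0], [40, 0, 0, -3, 0, 0, 0], [40, 0, 0, 0, 0, 0, 0]]]}}

```text
clock: 8.5
position: [0.4747, -0.191, 0.0115]
ee_rot: [0.0, 0.665, 0.747, 0.0]
force: [0.0, -0.3, -4.6]
opening: 0.558
gripper_force: 53.7
```

{"op": "move_arm", "data": {"plan": [[[40, 0, 0, -3, 0, 0, 0], [40, 0, 0, -3, 0, 0, 0], [40, 0, 0, 0, 0, 0, 0]]]}}

```text
clock: 8.88
position: [0.4739, -0.1906, 0.0046]
ee_rot: [-0.0, 0.665, 0.747, -0.0]
force: [0.2, -0.2, -4.6]
opening: 0.569
gripper_force: 53.7
```

{"op": "move_arm", "data": {"plan": [[[40, 0, 0, -3, 0, 0, 0], [40, 0, 0, -2, 0, 0, 0], [40, 0, 0, 0, 0, 0, 0], [40, 0, 0, 0, 0, 0, 0]]]}}

```text
clock: 9.38
position: [0.4744, -0.1908, -0.0]
ee_rot: [0.0, 0.665, 0.747, 0.0]
force: [-0.5, -0.5, -5.4]
opening: 0.565
gripper_force: 53.7
```

{"op": "move_arm", "data": {"plan": [[[40, 0, 0, -1, 0, 0, 0], [40, 0, 0, 0, 0, 0, 0], [40, 0, 0, 0, 0, 0, 0]]]}}

```text
clock: 9.75
position: [0.4745, -0.1909, -0.0009]
ee_rot: [0.0, 0.665, 0.747, 0.0]
force: [0.0, 0.2, -5.6]
opening: 0.561
gripper_force: 53.8
```

{"op": "move_arm", "data": {"plan": [[[40, 5, 0.6, 0, 0, 0, 0], [40, 5, 0.6, 0, 0, 0, 0], [40, 0, 0, 0, 0, 0, 0]]]}}

```text
clock: 10.12
position: [0.4852, -0.1897, -0.0009]
ee_rot: [0.0, 0.665, 0.747, 0.0]
force: [-0.4, 0.1, -3.2]
opening: 0.565
gripper_force: 54.1
```

{"op": "move_arm", "data": {"plan": [[[40, 5, 0.6, 0, 0, 0, 0], [40, 5, 0.6, 0, 0, 0, 0], [40, 0, 0, 0, 0, 0, 0]]]}}

```text
clock: 10.5
position: [0.4954, -0.1885, -0.0009]
ee_rot: [0.001, 0.665, 0.747, 0.0]
force: [0.1, -0.5, -3.0]
opening: 0.569
gripper_force: 54.1
```

{"op": "move_arm", "data": {"plan": [[[40, 5, 0.6, 0, 0, 0, 0], [40, 5, 0.6, 0, 0, 0, 0], [40, 0, 0, 0, 0, 0, 0]]]}}

```text
clock: 10.88
position: [0.5054, -0.1873, -0.0009]
ee_rot: [0.001, 0.665, 0.747, 0.001]
force: [0.7, 0.1, -2.0]
opening: 0.57
gripper_force: 54.2
```

{"op": "move_arm", "data": {"plan": [[[40, 5, 0.6, 0, 0, 0, 0], [40, 4, 0.5, 0, 0, 0, 0], [40, 0, 0, 0, 0, 0, 0], [40, 0, 0, 0, 0, 0, 0]]]}}

```text
clock: 11.38
position: [0.514, -0.1861, -0.0009]
ee_rot: [0.001, 0.665, 0.747, 0.0]
force: [1.0, 1.0, -2.0]
opening: 0.566
gripper_force: 54.5
```

{"op": "move_arm", "data": {"plan": [[[40, 3, 0.4, 0, 0, 0, 0], [40, 0, 0, 0, 0, 0, 0], [54, 0, 0, 0, 0, 0, 0], [54, 0, 0, 0, 0, 0, 0], [54, 0, 0, 0, 0, 0, 0]]]}}

```text
clock: 12.0
position: [0.5146, -0.1854, -0.0014]
ee_rot: [-0.002, 0.665, 0.747, -0.001]
force: [-7.4, -0.2, 3.6]
opening: 0.636
gripper_force: 0.0
```

{"op": "move_arm", "data": {"plan": [[[54, -3.5, -0.4, 0, 0, 0, 0], [54, 0, 0, 0, 0, 0, 0], [54, 0, 0, 0, 0, 0, 0]]]}}

```text
clock: 12.38
position: [0.513, -0.1862, -0.0008]
ee_rot: [0.0, 0.665, 0.747, 0.0]
force: [-2.4, 0.0, 0.9]
opening: 0.631
gripper_force: 0.0
```

{"op": "move_arm", "data": {"plan": [[[54, 0, 0, 10, 0, 0, 0], [54, 0, 0, 10, 0, 0, 0], [54, 0, 0, 0, 0, 0, 0]]]}}

```text
clock: 12.75
position: [0.5148, -0.187, 0.0209]
ee_rot: [0.002, 0.665, 0.747, 0.001]
force: [-0.3, 0.9, 0.3]
opening: 0.633
gripper_force: 0.0
```

{"op": "move_arm", "data": {"plan": [[[54, 0, 0, 35, 0, 0, 0], [54, 0, 0, 35, 0, 0, 0], [20, -21, -2, 0, 0, 0, 0], [0, -21, -2, 0, 0, 0, 0], [0, -20, -2, 0, 0, 0, 0]]]}}

```text
clock: 13.38
position: [0.4504, -0.1921, 0.0892]
ee_rot: [0.0, 0.665, 0.747, 0.0]
force: [0.4, -1.0, 0.1]
opening: 0.005
gripper_force: 0.0
```

{"op": "move_arm", "data": {"plan": [[[0, 0, 0, -20, 0, 0, 0], [0, 0, 0, -20, 0, 0, 0], [0, 0, 0, -20, 0, 0, 0], [0, 0, 0, -18, 0, 0, 0], [0, 0, 0, 0, 0, 0, 0]]]}}

```text
clock: 14.0
position: [0.4496, -0.1913, 0.0098]
ee_rot: [-0.002, 0.665, 0.747, -0.0]
force: [-0.1, 0.7, 0.1]
opening: 0.001
gripper_force: 0.0
```

Run:
```python
from h import *
for n in("scene","top"): cv2.imwrite(f"pics/{n}5.png",cv2.cvtColor(snapshot(n),cv2.COLOR_RGB2BGR))
o=observe(); print(o["position"],o["force"],o["opening"])
a=np.radians(6.7); u=np.array([np.cos(a),np.sin(a),0]); v=np.array([-u[1],u[0],0]);O=np.array([.5394,-.2199,0])
L=lambda x,y,z:proj("scene",O+u*x+v*y+[0,0,z]).tolist()
print("foot corners pred",[L(-.020+s*.026,.038+t*.026,.010) for s,t in((-1,1),(-1,-1))],"body top",[L(-.020-.0245,.038+t*.0245,.057) for t in(1,-1)])
im=cv2.imread("pics/scene5.png").astype(int)
for y in range(188,228): print(y,im[y,262:306].mean(1).astype(int).tolist())
```

```text
[ 0.45119542 -0.19226186  0.01137888] [-0.24455514  0.03062288 -0.59873186] 0.0035287432878723505
foot corners pred [[271.8, 226.5], [293.8, 234.2]] body top [[273.3, 210.9], [294.9, 218.1]]
188 [36, 35, 35, 40, 40, 43, 43, 42, 37, 39, 39, 48, 43, 38, 39, 42, 38, 41, 46, 40, 40, 46, 41, 40, 46, 42, 44, 37, 37, 37, 36, 35, 45, 36, 41, 38, 43, 46, 49, 47, 45, 45, 44, 40]
189 [41, 43, 35, 47, 42, 38, 40, 41, 45, 43, 39, 38, 45, 44, 45, 38, 48, 43, 44, 47, 48, 40, 44, 38, 40, 48, 44, 38, 41, 43, 39, 44, 42, 39, 44, 39, 51, 45, 50, 53, 51, 42, 42, 54]
190 [41, 42, 44, 40, 41, 37, 47, 40, 48, 44, 43, 42, 46, 37, 38, 43, 42, 44, 40, 44, 43, 41, 41, 40, 39, 44, 45, 41, 41, 44, 37, 43, 40, 38, 43, 32, 49, 53, 64, 46, 45, 38, 50, 59]
191 [39, 37, 44, 40, 44, 38, 42, 44, 39, 42, 46, 41, 36, 44, 43, 37, 42, 46, 45, 41, 43, 38, 35, 47, 42, 44, 44, 48, 41, 33, 38, 41, 37, 39, 35, 44, 48, 61, 58, 50, 40, 46, 52, 79]
192 [40, 36, 40, 40, 42, 37, 37, 37, 44, 40, 37, 43, 40, 39, 45, 39, 39, 42, 44, 41, 39, 37, 44, 48, 41, 43, 42, 40, 39, 40, 40, 44, 39, 43, 44, 49, 57, 66, 60, 56, 48, 47, 68, 107]
193
[... 5929 characters left out ...]
, 53, 73, 82, 67, 48, 63, 80, 88, 106, 119, 114, 99, 101, 113, 123, 118, 131, 147, 128, 108, 98, 101, 96, 97, 96, 102]
225 [73, 84, 86, 84, 78, 62, 49, 58, 48, 43, 41, 42, 39, 45, 41, 42, 36, 39, 54, 81, 96, 88, 83, 78, 77, 89, 103, 121, 115, 96, 89, 97, 100, 98, 113, 124, 116, 105, 98, 98, 98, 100, 98, 100]
226 [64, 73, 72, 78, 67, 55, 50, 43, 47, 40, 38, 45, 40, 36, 38, 41, 34, 42, 52, 82, 113, 119, 115, 108, 99, 101, 105, 108, 103, 90, 80, 79, 79, 89, 105, 112, 114, 110, 103, 100, 100, 96, 97, 96]
227 [82, 69, 63, 61, 57, 46, 37, 46, 42, 42, 42, 37, 33, 32, 32, 36, 40, 46, 49, 87, 116, 133, 132, 133, 123, 122, 113, 99, 86, 79, 76, 76, 81, 100, 115, 124, 142, 139, 119, 100, 95, 98, 98, 93]
```

{"op": "move_arm", "data": {"plan": [[[0, 7, 0.8, 0, 0, 0, 0], [0, 7, 0.8, 0, 0, 0, 0], [0, 6, 0.7, 0, 0, 0, 0], [0, 5, 0.6, 0, 0, 0, 0], [0, 0, 0, 0, 0, 0, 0]]]}}

```text
clock: 14.72
position: [0.4756, -0.1892, 0.011]
ee_rot: [-0.0, 0.664, 0.747, -0.0]
force: [-3.2, -1.0, 2.3]
opening: -0.004
gripper_force: 2.0
```

{"op": "move_arm", "data": {"plan": [[[0, 4, 0.5, 0, 0, 0, 0], [0, 4, 0.5, 0, 0, 0, 0], [0, 4, 0.5, 0, 0, 0, 0], [0, 0, 0, 0, 0, 0, 0]]]}}

```text
clock: 15.22
position: [0.4879, -0.188, 0.0111]
ee_rot: [0.0, 0.665, 0.747, -0.0]
force: [-4.4, -2.3, 4.4]
opening: 0.004
gripper_force: 2.9
```

{"op": "move_arm", "data": {"plan": [[[0, 3, 0.3, 0, 0, 0, 0], [0, 3, 0.4, 0, 0, 0, 0], [0, 0, 0, 0, 0, 0, 0]]]}}

```text
clock: 15.6
position: [0.4937, -0.1873, 0.011]
ee_rot: [-0.0, 0.665, 0.747, -0.0]
force: [-5.9, -2.3, 4.2]
opening: 0.003
gripper_force: 3.2
```

{"op": "move_arm", "data": {"plan": [[[0, 2, 0.2, 0, 0, 0, 0], [0, 2, 0.3, 0, 0, 0, 0], [0, 0, 0, 0, 0, 0, 0]]]}}

```text
clock: 15.98
position: [0.4965, -0.1866, 0.0113]
ee_rot: [-0.001, 0.665, 0.747, -0.001]
force: [-8.0, -2.2, 9.2]
opening: 0.002
gripper_force: 5.0
```

{"op": "move_arm", "data": {"plan": [[[0, 2, 0.2, 0, 0, 0, 0], [0, 0, 0, 0, 0, 0, 0], [0, 0, 0, 0, 0, 0, 0]]]}}

```text
clock: 16.35
position: [0.497, -0.1861, 0.0115]
ee_rot: [-0.003, 0.664, 0.747, -0.002]
force: [-13.2, -1.3, 14.3]
opening: -0.005
gripper_force: 7.1
```

{"op": "move_arm", "data": {"plan": [[[0, 2, 0.2, 0, 0, 0, 0], [0, 0, 0, 0, 0, 0, 0], [0, 0, 0, 0, 0, 0, 0]]]}}

```text
clock: 16.73
position: [0.4973, -0.1859, 0.0117]
ee_rot: [-0.004, 0.664, 0.747, -0.003]
force: [-19.7, -1.4, 20.0]
opening: 0.0
gripper_force: 9.5
```

{"op": "move_arm", "data": {"plan": [[[0, -6, -0.7, 0, 0, 0, 0], [0, -10, -1.2, 0, 0, 0, 0], [0, 0, 0, 30, 0, 0, 0], [0, 0, 0, 50, 0, 0, 0], [0, 0, 0, 20, 0, 0, 0]]]}}

```text
clock: 17.35
position: [0.4879, -0.1887, 0.1137]
ee_rot: [0.003, 0.665, 0.747, 0.001]
force: [0.4, 0.6, -0.2]
opening: 0.0
gripper_force: 0.0
```

Run:
```python
from h import *
np.set_printoptions(precision=4,suppress=True)
print(observe()["position"],observe()["force"])
a=np.radians(6.7); u=np.array([np.cos(a),np.sin(a),0]); v=np.array([-u[1],u[0],0]);O=np.array([.5394,-.2199,0])
loc=lambda X:np.array([(X-O)@u,(X-O)@v,X[2]])
p,e=tri((265.95,205.5),(268.9,210.7)); print("pivot",p,e,loc(p))
k,e=tri((255.95,218.1),(250,208.5)); print("knob",k,e,loc(k))
for z in(.068,.081): print("knob top@",z,loc(onz("top",(255.95,218.1),z)),"scene",loc(onz("scene",(250,208.5) if z<.07 else (250,203.8),z)))
print("pivot top@.045",loc(onz("top",(265.95,205.5),.045)),"scene",loc(onz("scene",(268.9,210.7),.045)))
for n in("top","scene"):
    im=cv2.imread(f"pics/{n}0.png").astype(int); m=(im[...,2]>110)&(im[...,1]<90)&(im[...,0]<90)
    print(n,[(s.tolist(),c.round(1)) for s,c,q in blobs(m,60)])
T=cv2.imread("pics/top0.png").astype(int); S=cv2.imread("pics/scene0.png").astype(int)
for y in range(212,226): print(y,T[y,248:268].tolist() if 0 else T[y,248:268].mean(1).astype(int).tolist())
print()
for y in range(198,220): print(y,S[y,242:260].mean(1).astype(int).tolist())
```

```text
[ 0.4879 -0.1887  0.1137] [ 0.3614  0.5791 -0.2414]
pivot [ 0.4961 -0.1482  0.0434] 0.00120017231559895 [-0.0346  0.0763  0.0434]
knob [ 0.4618 -0.1221  0.0641] 0.001785905014278458 [-0.0656  0.1062  0.0641]
knob top@ 0.068 [-0.0655  0.1057  0.068 ] scene [-0.0698  0.105   0.068 ]
knob top@ 0.081 [-0.0666  0.1067  0.081 ] scene [-0.0694  0.1051  0.081 ]
pivot top@.045 [-0.0345  0.076   0.045 ] scene [-0.0365  0.0761  0.045 ]
top [([299, 197, 31, 17, 168], array([313.4, 202.6])), ([256, 205, 11, 29, 131], array([262.6, 219.9]))]
scene [([246, 209, 28, 25, 279], array([258.8, 220.7])), ([305, 222, 10, 10, 72], array([309.5, 226.3])), ([312, 227, 29, 16, 209], array([327.4, 234.9]))]
212 [57, 58, 59, 60, 60, 59, 59, 59, 61, 60, 59, 71, 124, 164, 145, 126, 124, 125, 139, 185]
213 [57, 57, 59, 59, 61, 59, 58, 58, 60, 60, 59, 65, 95, 132, 133, 120, 122, 125, 142, 186]
214 [59, 57, 57, 59, 60, 58, 57, 58, 60, 59, 59, 59, 75, 110, 128, 118, 122, 126, 141, 181]
215 [58, 58, 57, 57, 58, 57, 62, 70, 74, 69, 62, 65, 83, 113, 131, 122, 124, 127, 140, 174]
216 [58, 58, 58, 58, 56, 61, 77, 85, 85, 
[... 1921 characters left out ...]
30, 29, 38, 32, 29, 30, 32, 42, 50, 51, 54, 53, 46]
212 [50, 51, 53, 49, 37, 31, 26, 29, 29, 35, 30, 32, 42, 44, 54, 49, 48, 48]
213 [53, 49, 54, 44, 38, 36, 29, 28, 29, 32, 33, 39, 44, 56, 45, 55, 52, 51]
214 [52, 53, 50, 52, 47, 37, 35, 38, 33, 39, 41, 44, 50, 50, 50, 53, 47, 53]
215 [54, 58, 52, 53, 50, 54, 63, 73, 69, 73, 74, 75, 72, 59, 52, 46, 51, 47]
216 [54, 55, 51, 55, 57, 67, 89, 104, 109, 103, 108, 104, 97, 83, 70, 57, 51, 50]
217 [50, 47, 52, 53, 62, 82, 102, 117, 118, 117, 115, 123, 117, 109, 98, 83, 69, 63]
218 [47, 46, 54, 63, 71, 86, 99, 115, 117, 115, 117, 119, 122, 122, 120, 107, 98, 89]
219 [48, 51, 50, 68, 76, 81, 91, 103, 108, 115, 114, 119, 122, 123, 120, 124, 118, 117]
```

The electrode is home: it stops hard with the pusher at local -38 mm, as predicted. The knob measures 43.5 mm from the pivot (44 given) and the gate angle comes out at about 1.76 rad. I'll turn the tool a quarter turn and go over the knob.

{"op": "move_arm", "data": {"plan": [[[30, -3, 7.4, 0, 0, 0, -10], [50, -3, 7.4, 0, 0, 0, -10], [50, -3, 7.4, 0, 0, 0, -10], [50, -3, 7.4, 0, 0, 0, -10], [50, -3, 7.4, 0, 0, 0, -10]]], "squeeze": 30}}

```text
clock: 17.98
position: [0.4708, -0.1503, 0.1105]
ee_rot: [-0.0, 0.919, 0.394, 0.0]
force: [-0.2, 0.3, 0.2]
opening: 0.585
gripper_force: 0.0
```

{"op": "move_arm", "data": {"plan": [[[50, -3, 7.4, 0, 0, 0, -10], [50, -3, 7.4, 0, 0, 0, -10], [50, -3, 7.4, 0, 0, 0, -10], [50, -3, 7.4, 0, 0, 0, -10], [50, 0, 0, 0, 0, 0, 0]]]}}

```text
clock: 18.6
position: [0.4586, -0.1207, 0.1105]
ee_rot: [-0.0, 0.998, 0.06, -0.0]
force: [0.2, -0.2, 0.4]
opening: 0.586
gripper_force: 0.0
```

Run:
```python
from h import *
print({k:observe()[k].round(4).tolist() for k in("position","ee_rot","joint_pos")})
s=cv2.cvtColor(snapshot("scene"),cv2.COLOR_RGB2BGR); cv2.imwrite("pics/scene6.png",s); im=s.astype(int)
m=(im[...,2]>110)&(im[...,1]<90)&(im[...,0]<90)
print([(q.tolist(),c.round(1)) for q,c,_ in blobs(m,40)])
for y in range(196,218,1): print(y,im[y,236:266].mean(1).astype(int).tolist())
o=observe()["position"]; print(proj("scene",o+[0,0,.022]),proj("scene",[.4608,-.122,.068]))
```

```text
{'position': [0.4586, -0.1207, 0.1105], 'ee_rot': [-0.0004, 0.9982, 0.0597, -0.0], 'joint_pos': [-0.4406, 0.1065, 1.8837, 0.0007, 1.1518, 1.0103]}
[([246, 209, 28, 25, 267], array([259. , 220.5])), ([305, 222, 10, 10, 69], array([309.7, 226.4])), ([312, 227, 29, 16, 209], array([327.4, 234.9]))]
196 [53, 49, 51, 50, 48, 46, 47, 51, 48, 52, 49, 48, 51, 50, 50, 56, 46, 50, 56, 54, 56, 48, 52, 53, 49, 51, 49, 49, 47, 49]
197 [49, 52, 49, 50, 52, 51, 46, 53, 53, 50, 46, 46, 50, 49, 47, 50, 47, 47, 49, 54, 53, 55, 49, 49, 51, 50, 49, 51, 44, 48]
198 [49, 50, 48, 50, 50, 53, 50, 54, 49, 45, 48, 51, 47, 55, 52, 50, 50, 50, 49, 54, 52, 55, 48, 47, 49, 49, 49, 47, 49, 54]
199 [50, 49, 47, 50, 52, 47, 54, 54, 49, 46, 48, 50, 51, 46, 53, 51, 49, 44, 51, 53, 54, 49, 51, 46, 46, 41, 50, 46, 49, 47]
200 [51, 48, 47, 50, 51, 49, 50, 53, 50, 50, 51, 51, 52, 48, 51, 46, 47, 54, 46, 48, 49, 54, 51, 50, 51, 46, 42, 52, 48, 50]
201 [49, 45, 52, 49, 52, 47, 49, 50, 49, 51, 49, 44, 41, 41, 38, 40, 53, 48, 51, 49, 51, 47, 46, 43, 49, 54, 45, 46, 42, 47]
202 [47, 48, 51, 53, 48, 55, 53, 55, 49, 45, 43, 44, 
[... 1301 characters left out ...]
 52, 48, 54, 71, 94]
213 [53, 48, 53, 50, 50, 51, 48, 49, 55, 48, 40, 38, 35, 28, 31, 31, 28, 36, 43, 49, 52, 49, 51, 48, 51, 51, 52, 62, 84, 104]
214 [59, 53, 51, 52, 52, 51, 51, 52, 57, 53, 51, 38, 39, 38, 40, 43, 35, 46, 47, 48, 47, 51, 53, 55, 52, 49, 62, 80, 96, 118]
215 [51, 52, 52, 49, 54, 52, 56, 52, 52, 49, 55, 54, 62, 70, 74, 74, 80, 76, 73, 58, 51, 49, 52, 48, 53, 60, 77, 100, 121, 121]
216 [50, 46, 52, 49, 51, 56, 58, 55, 53, 51, 58, 69, 92, 107, 107, 103, 110, 104, 99, 83, 71, 58, 49, 50, 57, 78, 103, 116, 124, 123]
217 [52, 43, 45, 54, 52, 48, 55, 48, 49, 59, 66, 79, 103, 117, 123, 119, 118, 113, 113, 110, 97, 81, 73, 62, 79, 102, 116, 123, 127, 119]
[248.9 184.1] [250.1 207.4]
```

{"op": "move_arm", "data": {"plan": [[[50, 2, -1.3, -20, 0, 0, 0], [50, 0, 0, -20, 0, 0, 0], [50, 0, 0, -18, 0, 0, 0], [50, 0, 0, -16, 0, 0, 0], [50, 0, 0, 0, 0, 0, 0]]]}}

```text
clock: 19.27
position: [0.4597, -0.1223, 0.0356]
ee_rot: [-0.001, 0.998, 0.059, -0.001]
force: [0.0, 0.1, 0.6]
opening: 0.584
gripper_force: 0.0
```

{"op": "move_arm", "data": {"plan": [[[10, 0, 0, 0, 0, 0, 0], [10, 0, 0, 0, 0, 0, 0], [10, 0, 0, 0, 0, 0, 0], [10, 0, 0, 0, 0, 0, 0], [10, 0, 0, 0, 0, 0, 0]]], "squeeze": 30}}

```text
clock: 19.9
position: [0.4612, -0.1226, 0.0377]
ee_rot: [0.0, 0.998, 0.058, 0.0]
force: [-1.8, 2.2, 4.9]
opening: 0.194
gripper_force: 30.5
```

{"op": "move_arm", "data": {"plan": [[[10, 0, 0, 2, 0, 0, 0], [10, -3.9, -6.5, 0, 0, 0, 0], [10, -2.8, -7.1, 0, 0, 0, 0], [10, 0, 0, 0, 0, 0, 0]]]}}

```text
clock: 20.4
position: [0.4527, -0.1348, 0.0379]
ee_rot: [-0.002, 0.998, 0.058, -0.001]
force: [0.9, 5.4, -2.4]
opening: 0.19
gripper_force: 31.7
```

{"op": "move_arm", "data": {"plan": [[[10, -1.5, -7.5, 0, 0, 0, 0], [10, -0.2, -7.6, 0, 0, 0, 0], [10, 1.1, -7.5, 0, 0, 0, 0], [10, 0, 0, 0, 0, 0, 0]]]}}

```text
clock: 20.9
position: [0.4495, -0.157, 0.0377]
ee_rot: [-0.002, 0.998, 0.059, -0.004]
force: [-7.1, 3.5, 2.4]
opening: 0.19
gripper_force: 31.6
```

{"op": "move_arm", "data": {"plan": [[[10, -0.4, -8, 0, 0, 0, 0], [10, 3.2, -7, 0, 0, 0, 0], [10, 0, 0, 0, 0, 0, 0]]]}}

```text
clock: 21.28
position: [0.453, -0.1721, 0.0376]
ee_rot: [-0.002, 0.998, 0.059, -0.004]
force: [-5.1, 4.1, 1.3]
opening: 0.195
gripper_force: 31.7
```

{"op": "move_arm", "data": {"plan": [[[10, 4.4, -6.3, 0, 0, 0, 0], [10, 0, 0, 0, 0, 0, 0]]]}}

```text
clock: 21.52
position: [0.4581, -0.1784, 0.0376]
ee_rot: [-0.002, 0.998, 0.059, -0.003]
force: [-3.3, 3.8, -0.4]
opening: 0.192
gripper_force: 30.6
```

{"op": "move_arm", "data": {"plan": [[[10, 5.4, -5.4, 0, 0, 0, 0], [10, 0, 0, 0, 0, 0, 0]]]}}

```text
clock: 21.78
position: [0.4634, -0.1835, 0.0376]
ee_rot: [-0.002, 0.998, 0.059, -0.003]
force: [-4.1, 4.2, -0.3]
opening: 0.195
gripper_force: 32.2
```

{"op": "move_arm", "data": {"plan": [[[10, 6.3, -4.4, 0, 0, 0, 0], [10, 0, 0, 0, 0, 0, 0]]]}}

```text
clock: 22.02
position: [0.4697, -0.1874, 0.0375]
ee_rot: [-0.003, 0.998, 0.059, -0.003]
force: [-3.0, 5.4, 0.7]
opening: 0.193
gripper_force: 30.9
```

{"op": "move_arm", "data": {"plan": [[[10, 3.5, -2, 0, 0, 0, 0], [10, 0, 0, 0, 0, 0, 0]]]}}

```text
clock: 22.28
position: [0.4702, -0.1876, 0.0374]
ee_rot: [-0.005, 0.998, 0.059, -0.006]
force: [-10.2, 8.9, 8.1]
opening: 0.195
gripper_force: 31.9
```

{"op": "move_arm", "data": {"plan": [[[10, 3.5, -1.8, 0, 0, 0, 0], [10, 0, 0, 0, 0, 0, 0]]]}}

```text
clock: 22.52
position: [0.4702, -0.1877, 0.0372]
ee_rot: [-0.007, 0.998, 0.059, -0.01]
force: [-20.0, 13.0, 19.0]
opening: 0.195
gripper_force: 33.1
```

{"op": "move_arm", "data": {"plan": [[[10, -5, 3, 0, 0, 0, 0], [40, 0, 0, 0, 0, 0, 0], [40, 0, 0, 0, 0, 0, 0], [40, 0, 0, 0, 0, 0, 0], [40, 0, 0, 0, 0, 0, 0]]]}}

```text
clock: 23.15
position: [0.4749, -0.1913, 0.0392]
ee_rot: [0.0, 0.998, 0.058, 0.0]
force: [-0.7, -0.7, 0.3]
opening: 0.468
gripper_force: 0.0
```

{"op": "move_arm", "data": {"plan": [[[40, 0, 0, 20, 0, 0, 0], [40, 0, 0, 40, 0, 0, 0], [40, 0, 0, 50, 0, 0, 0], [40, -20, 60, 20, 0, 0, 0], [40, -20, 60, 0, 0, 0, 0]]]}}

```text
clock: 23.78
position: [0.4376, -0.0751, 0.1706]
ee_rot: [0.001, 0.998, 0.057, 0.003]
force: [1.1, 0.4, -0.6]
opening: 0.467
gripper_force: 0.0
```

{"op": "move_arm", "data": {"plan": [[[40, -20, 60, 0, 0, 0, 0], [40, -20, 60, 0, 0, 0, 0], [40, -20, 60, 0, 0, 0, 0], [40, 0, 60, 0, 0, 0, 0], [40, 0, 0, 0, 0, 0, 0]]]}}

```text
clock: 24.4
position: [0.3758, 0.1665, 0.1682]
ee_rot: [-0.0, 0.998, 0.062, 0.0]
force: [-0.3, -0.5, -0.5]
opening: 0.473
gripper_force: 0.0
```

```bash
cat > chk.py <<'E'
from h import *
np.set_printoptions(precision=4,suppress=True)
o=observe(); print(o["clock"],o["position"],o["force"])
a=np.radians(6.7); u=np.array([np.cos(a),np.sin(a),0]); v=np.array([-u[1],u[0],0]);O=np.array([.5394,-.2199,0])
loc=lambda X:np.array([(X-O)@u,(X-O)@v,X[2]])
for n,roi in(("top",(250,345,185,245)),("scene",(235,360,190,270))):
    im=cv2.cvtColor(snapshot(n),cv2.COLOR_RGB2BGR); cv2.imwrite(f"pics/{n}_end.png",im); im=im.astype(int)
    m=(im[...,2]>110)&(im[...,1]<90)&(im[...,0]<90); k=np.zeros_like(m); k[roi[2]:roi[3],roi[0]:roi[1]]=1; m&=k
    for s,c,q in blobs(m,40): print(n,s,"local",loc(onz(n,c,.043)),[loc(onz(n,p,.043))[:2].round(4).tolist() for p in cv2.boxPoints(q)])
    if n=="top":
        for y in range(192,224): print(y,"".join("#" if m[y,x] else "." for x in range(255,335)))
E
python3 chk.py
```

```text
24.4 [0.3758 0.1665 0.1682] [-0.2615 -0.542  -0.5309]
top [299 197  31  17 170] local [-0.0378 -0.0442  0.043 ] [[-0.0292, -0.0078], [-0.0243, -0.0857], [-0.0607, -0.0863], [-0.0653, -0.0089]]
top [268 201  25  16 134] local [-0.0378  0.0422  0.043 ] [[-0.0284, 0.0709], [-0.0284, 0.0091], [-0.0635, 0.01], [-0.0634, 0.0714]]
192 ................................................................................
193 ................................................................................
194 ................................................................................
195 ................................................................................
196 ................................................................................
197 ........................................................................##......
198 ............................................................##..######...##.....
199 ...........................................................##########.....#.....
200 ...............................................######################.....#.....
201 .....
[... 1796 characters left out ...]
................................................................
223 ................................................................................
scene [265 209  12  10  83] local [-0.0421  0.0696  0.043 ] [[-0.0335, 0.0868], [-0.0229, 0.0652], [-0.0484, 0.0541], [-0.0586, 0.0751]]
scene [276 215  24  15 157] local [-0.0471  0.0254  0.043 ] [[-0.048, 0.0588], [-0.0123, 0.0187], [-0.046, -0.0001], [-0.08, 0.0389]]
scene [305 222  10  10  68] local [-0.0401 -0.0186  0.043 ] [[-0.0498, -0.0097], [-0.0268, -0.0092], [-0.0303, -0.0273], [-0.053, -0.0274]]
scene [312 227  29  16 205] local [-0.0469 -0.0593  0.043 ] [[-0.042, -0.0231], [-0.0123, -0.0742], [-0.0512, -0.0873], [-0.0796, -0.0381]]
```

Run:
```python
from h import *
np.set_printoptions(precision=4,suppress=True)
a=np.radians(6.7); u=np.array([np.cos(a),np.sin(a),0]); v=np.array([-u[1],u[0],0]);O=np.array([.5394,-.2199,0])
loc=lambda X:np.array([(X-O)@u,(X-O)@v])
im=cv2.imread("pics/top_end.png").astype(float); red=im[...,2]-im[...,1]
for nm,cs in(("ours",range(270,290)),("other",range(302,322))):
    P=np.array([loc(onz("top",(c,195+cross(red[195:206,c],60)),.043)) for c in cs]); k=np.polyfit(P[:,1],P[:,0],1); print(nm,"slope",k, (P[:,0]-np.polyval(k,P[:,1])).std())
# grey profile along open lane and full lane centre, at z=.057 (body top)
for yc in(.038,.022,-.038,-.054):
    print(yc,[(round(x*1000),int(cv2.remap(im.mean(2).astype(np.float32),*[np.float32([[q]]) for q in proj("top",O+u*x+v*yc+[0,0,.057])],1)[0,0])) for x in np.arange(-.034,.084,.004)])
```

```text
ours slope [ 0.0037 -0.0275] 0.00033002101319097647
other slope [-0.0094 -0.0274] 0.00024423370626145893
0.038 [(-34, 131), (-30, 129), (-26, 112), (-22, 113), (-18, 97), (-14, 81), (-10, 82), (-6, 87), (-2, 88), (2, 90), (6, 89), (10, 88), (14, 88), (18, 92), (22, 100), (26, 101), (30, 128), (34, 99), (38, 74), (42, 73), (46, 79), (50, 79), (54, 80), (58, 81), (62, 78), (66, 78), (70, 82), (74, 90), (78, 90), (82, 134)]
0.022 [(-34, 130), (-30, 131), (-26, 119), (-22, 108), (-18, 91), (-14, 85), (-10, 89), (-6, 97), (-2, 96), (2, 94), (6, 91), (10, 92), (14, 96), (18, 99), (22, 100), (26, 98), (30, 95), (34, 84), (38, 87), (42, 88), (46, 85), (50, 82), (54, 79), (58, 88), (62, 92), (66, 87), (70, 84), (74, 90), (78, 93), (82, 155)]
-0.038 [(-34, 130), (-30, 140), (-26, 108), (-22, 100), (-18, 97), (-14, 90), (-10, 82), (-6, 86), (-2, 90), (2, 86), (6, 81), (10, 84), (14, 89), (18, 89), (22, 87), (26, 81), (30, 107), (34, 107), (38, 90), (42, 83), (46, 80), (50, 88), (54, 86), (58, 83), (62, 86), (66, 87), (70, 91), (74, 90), (78, 82), (82, 148)]
-0.054 [(-34, 128), (-30, 117), (-26, 93), (-22, 111), (-18, 109), (-14, 87), (-10, 83), (-6, 85), (-2, 89), (2, 90), (6, 88), (10, 89), (14, 90), (18, 92), (22, 95), (26, 88), (30, 99), (34, 105), (38, 88), (42, 85), (46, 82), (50, 86), (54, 89), (58, 91), (62, 88), (66, 84), (70, 84), (74, 88), (78, 88), (82, 123)]
```

The gate bar lies parallel to the other lane's shut gate to within 0.02 rad. The joint between the two electrodes sits at the same place as in the full lane, and the arm is clear. I'm handing in.

```bash
python3 -c "
from plant import *
print(hand_in())"
```

```text
the job is handed in; nothing more can be done
None
```

The finned electrode is in the open lane, fully home against the rear electrode, the red gate is shut across the front, and the job is handed in; no verdict came back, but my last camera check agreed.

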